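# Clear and sort the punches off a ring case, then hold its lid open

### The arm

A 6-joint arm with a two-finger parallel gripper is mounted at the origin on the work surface. World frame = base frame: x ahead of the robot, y to its left, z up, the work surface at z = 0. Lengths are in m, angles in rad, forces in N, time in s.
With the tool pointing down it reaches from about 0.375 to 0.975 m from the base axis. Payload 3.8 kg.
Tool frame: the origin (TCP) lies midway between the tips of the shut fingers; the grasp point (between the pads) lies 19 mm behind it; z points along the fingers, y is the line along which they close (so a half turn about z gives the same grasp; the last joint's range is limited). The gripper opens to 85 mm and grips with 20 to 120 N. Pads are 22 mm wide; open, the fingers measure 114 mm over their backs; the gripper's body (76 mm by 85 mm) begins 54 mm behind the grasp point. The pads swing forward as they close: fully open they stand 13 mm farther back than shut.
Start: joints at [-1.366, 0.264, 1.604, -0, 1.274, -0.037], TCP at [0.162, -0.655, 0.231] pointing down, gripper open.
Joint ranges: [-2.63, 2.63], [-0.94, 2.18], [0.31, 2.57], [-1.31, 4.45], [0, 2.66], [-2.55, 2.55]. Speed limits (rad/s): [2.57, 2.57, 3.14, 3.14, 3.14, 3.14].

### API

Orientations are given as a rotation vector (axis times angle).
In Python, from workcell import * gives the robot as it stands. The module is installed in compiled form; this text tells all that it offers.
- The arm moves only by the tool apply_moves, never from a script. Its arguments are lists of equal length, an entry for each row: "fingers": the opening, from 0 (shut) to 1 (fully open); "travel": the shift along the tool's x, y, z normalised to -1 to 1, where 1 is 0.05 m, a list of three; "rotation": the turn, a rotation vector about the tool's x, y, z normalised to -1 to 1, where 1 is 6 degrees, a list of three. In form: {"fingers": [fingers, ...], "travel": [[dx, dy, dz], ...], "rotation": [[ax, ay, az], ...]}. A call has 1 to 12 rows; each row shifts and turns the commanded pose from where the row before left it, along the tool's axes as they then stand; what a row does not reach is not made up. A row lasts 1/10 s, in which the tool goes at most 50 mm and 8.59 degrees, less where a joint would pass 70% of its speed; a pose out of reach is approached as far as the arm can. A call with a number of a shift or a turn outside -1 to 1 is refused whole. A call with a gripper value outside its range is refused whole. The fingers move at their own pace and stop on an object; "newtons" is the grip in N (left out, the last holds). Time passes only in rows, so rows that do not move let the fingers close. It gives the time, the measured TCP pose, the force, the opening and the grip force at its end, in the units of the state.
- read_state(): the state, without advancing time (a new reading comes with each control period).
- read_camera(name): name is "scene" or "side" or "wrist"; returns a dict with "image" (400x640x3 uint8, red, green, blue), "fx", "fy", "cx", "cy" (pixels), "k1" (the pictures are not rectified: a ray, as slopes to the right and down, at radius r is drawn at 1 + k1 r^2 times it, then the intrinsics apply), "extrinsics" (4x4, takes a point from world to camera coordinates). Camera axes: x right, y down, z forward; pixel columns grow to the right and rows downward; lengths in m; the calibration is good to about 2 mm. A picture is of the moment at which its call begins. There is no depth.
- finish_job(): hands the job in; it is judged then, once.
Trained networks look in the newest picture that a camera, given by its name, has taken for a name from the list of things; names that differ only in an ending like _2 or _b are one class to them, and where a whole thing is asked for, a point or a joint stands for the part that bears it (a point fixed in the world has none). Each returns a list of dicts, best first, with "p" (0 to 1); they miss things now and then, are a little off and sometimes report something else, mostly with a low value. They report only what shows in the picture. A call takes as long as a camera call.
- regions_of(camera, name): "mask" (400x640 bool, what is visible of it) and "bbox" ([left, top, width, height] in pixels, round what is visible of it).
- tip_of(camera, name): "location" ([column, row] in pixels: a listed point, or the origin of a listed thing).
The state is a dict: "time": time; "q": joint angles; "joint_vel": joint speeds; "joint_torque": joint torques, N m; "tool_pos": TCP position; "tcp_rot": TCP orientation; "wrist_force": force on the tool from outside, world axes, zero at the start; "torque": the same for the moment, N m; "width": opening from 0.0 (shut) to 1.0 (fully open); "grip_force": force on a finger pad.
Only numpy, scipy, OpenCV 4.12 (cv2) and the standard library are available. Lean on these libraries where they do the work, as an engineer would, in place of code of your own. Each camera call takes 0.05 s, during which the arm holds its last target. There are 200 camera calls.

### The job

Three steel punches have been left lying on the lid of the wooden ring case: lay each one flat in the tray row that matches its length, short ones in the narrow row and long ones in the wide row, side by side and lengthwise across the row like the two already there, without dropping them. Only when all are sorted, lift the case's lid with the gripper and keep it half open, at 45 degrees, so that the jeweller opposite can take out a ring; the lid falls shut by itself, so the program finishes while still holding it there. Leave everything else on the bench, and the two punches already in the tray, where they are.

Things in the scene. Friction and masses are not known exactly. Their poses are not given: they have to be found in the camera images.
- punch_short: Short chasing punch: a square bar of bright steel, 60 mm long, shank 12 x 12 mm, its last 14 mm at one end (+x) thinner (8 x 8 mm); origin at the middle of its length, on its axis, 6 mm above what it lies on; x runs along its length. Starts lying on the case's lid, in one of three places side by side, length roughly from hinge to handle (within 0.3 rad). About 0.07 kg.
- punch_long_a: Long chasing punch: a square bar of bright steel, 90 mm long, shank 12 x 12 mm, its last 14 mm at one end (+x) thinner (8 x 8 mm); origin at the middle of its length, on its axis, 6 mm above what it lies on; x runs along its length. Starts lying on the case's lid like the short one. About 0.1 kg.
- punch_long_b: A second long punch, identical to punch_long_a, also lying on the lid.
- kept_short: A short punch (60 mm, as punch_short) that already lies in the tray's short row, near its +y end. It stays there.
- kept_long: A long punch (90 mm, as punch_long_a) that already lies in the tray's long row, near its +y end. It stays there.
- tray: Fixed pale wooden sorting tray, 186 (x) x 198 (y) x 16 mm high, walls 4 mm thick, floor 4 mm thick, open on top, split by one wall along y into two rows. Origin under its centre; x points away from the robot (yaw within 0.28 rad). It stands to the robot's left or right, the case on the other side.
- row_short (a point): Centre of the inner floor (4 mm above the bench) of the tray's narrower row, on the robot's side: 72 mm (x) x 190 mm (y) inside, 12 mm deep. Short punches lie in it side by side, each lengthwise along the tray's x.
- row_long (a point): Centre of the inner floor of the tray's wider row, the far one: 102 mm (x) x 190 mm (y) inside, 12 mm deep. Long punches lie in it side by side, each lengthwise along the tray's x.
- case: Fixed dark wooden ring case, 160 (x) x 220 (y) x 55 mm high, with a hinged lid 10 mm thick on it (lid's upper face 65.5 mm above the bench when shut). Origin under its centre; x points away from the robot (yaw within 0.28 rad). The hinge runs along y on the edge nearest the robot (at x = -80 mm), the handle is at the far edge.
- lid (a joint): Opening angle of the lid in rad: 0 shut and level, 0.785 = 45 degrees; the far edge swings up and towards the robot. Only its weight (0.25 to 0.5 kg) acts; it falls shut below about 1.4 rad and does not stay by itself; stop at 1.9.
- lid_hinge (a point): Point on the hinge axis in the middle of the lid's width, at the lid's underside, 55.5 mm above the bench. Turns with the lid; x runs across the lid from hinge to handle, y along the hinge, z out of the lid's upper face.
- lid_handle (a point): Middle of the lid's handle: a round brass bar of diameter 11 mm, 90 mm long, parallel to the hinge (along the lid's y), on two 8 mm posts 80 mm apart. Its axis is 35 mm above the lid's upper face, 140 mm from the hinge towards the far edge and 45 mm above the lid's underside. It turns with the lid.
- scribe_block: Bystander: small turned brass block, foot diameter 32 mm, 34 mm high, standing between case and tray nearer the robot; origin under its centre.
- file_jar: Bystander: glass jar of needle files, diameter 72 mm, about 190 mm high with the files, at the far side; origin under its centre.
- mandrel: Bystander: tapered steel ring mandrel with wooden grip, 280 mm long, lying at the far side; origin midway, underneath.
- brass_dish: Bystander: small brass bowl, diameter 76 mm, 20 mm high, at the far side; origin under its centre.
- bottle: Bystander: small amber glass bottle, diameter 44 mm, 90 mm high, on the right, beyond the case or tray; origin under its centre.

How it is judged:
On the way:
1. all punches lie in the rows that match their lengths, the fingers off them, the lid still shut (x of punch_short in the frame of row_short between -0.02 and 0.02 m and y of punch_short in the frame of row_short between -0.09 and 0.09 m and z of punch_short in the frame of row_short between 0.003 and 0.009 m and angle between the x axis of each of punch_short, punch_long_a, punch_long_b, kept_short, kept_long and the x axis of tray, either way round below 0.25 rad and x of punch_long_a in the frame of row_long between -0.02 and 0.02 m and y of punch_long_a in the frame of row_long between -0.09 and 0.09 m and z of punch_long_a in the frame of row_long between 0.003 and 0.009 m and x of punch_long_b in the frame of row_long between -0.02 and 0.02 m and y of punch_long_b in the frame of row_long between -0.09 and 0.09 m and z of punch_long_b in the frame of row_long between 0.003 and 0.009 m and x of kept_short in the frame of row_short between -0.02 and 0.02 m and y of kept_short in the frame of row_short between -0.09 and 0.09 m and z of kept_short in the frame of row_short between 0.003 and 0.009 m and x of kept_long in the frame of row_long between -0.02 and 0.02 m and y of kept_long in the frame of row_long between -0.09 and 0.09 m and z of kept_long in the frame of row_long between 0.003 and 0.009 m and value of joint lid below 0.1 rad and contact force between the fingers and punch_short below 0.05 N and contact force between the fingers and punch_long_a below 0.05 N and contact force between the fingers and punch_long_b below 0.05 N), for 0.2 s.
At the end, for the whole second after the job is handed in: Lid still at 45 degrees, give or take 8, carried by the fingers (over 0.4 N) and by no loose thing; all short punches at rest flat in the tray's narrow row, long ones in the wide row, within 20 mm of the row's middle line and 0.25 rad of square across it (x of punch_short in the frame of row_short between -0.02 and 0.02 m and y of punch_short in the frame of row_short between -0.09 and 0.09 m and z of punch_short in the frame of row_short between 0.003 and 0.009 m and angle between the x axis of each of punch_short, punch_long_a, punch_long_b, kept_short, kept_long and the x axis of tray, either way round below 0.25 rad and x of punch_long_a in the frame of row_long between -0.02 and 0.02 m and y of punch_long_a in the frame of row_long between -0.09 and 0.09 m and z of punch_long_a in the frame of row_long between 0.003 and 0.009 m and x of punch_long_b in the frame of row_long between -0.02 and 0.02 m and y of punch_long_b in the frame of row_long between -0.09 and 0.09 m and z of punch_long_b in the frame of row_long between 0.003 and 0.009 m and x of kept_short in the frame of row_short between -0.02 and 0.02 m and y of kept_short in the frame of row_short between -0.09 and 0.09 m and z of kept_short in the frame of row_short between 0.003 and 0.009 m and x of kept_long in the frame of row_long between -0.02 and 0.02 m and y of kept_long in the frame of row_long between -0.09 and 0.09 m and z of kept_long in the frame of row_long between 0.003 and 0.009 m and linear speed of each of punch_short, punch_long_a, punch_long_b, kept_short, kept_long below 0.02 m/s and value of joint lid between 0.646 and 0.925 rad and velocity of joint lid between -0.05 and 0.05 rad/s and contact force between the fingers and lid above 0.4 N and contact force between each of punch_short, punch_long_a, punch_long_b, kept_short, kept_long, scribe_block, file_jar, mandrel, brass_dish, bottle and lid below 0.05 N and height (world z) of lid_handle above 0.15 m); the arm keeps its last pose, push and grip.
It fails at once if the lid was raised (over 0.15 rad) before every punch lay in its row (value of joint lid above 0.15 rad and not ((x of punch_short in the frame of row_short between -0.02 and 0.02 m and y of punch_short in the frame of row_short between -0.09 and 0.09 m and z of punch_short in the frame of row_short between 0.003 and 0.009 m and angle between the x axis of punch_short and the x axis of tray, either way round below 0.25 rad) and (x of punch_long_a in the frame of row_long between -0.02 and 0.02 m and y of punch_long_a in the frame of row_long between -0.09 and 0.09 m and z of punch_long_a in the frame of row_long between 0.003 and 0.009 m and angle between the x axis of punch_long_a and the x axis of tray, either way round below 0.25 rad) and (x of punch_long_b in the frame of row_long between -0.02 and 0.02 m and y of punch_long_b in the frame of row_long between -0.09 and 0.09 m and z of punch_long_b in the frame of row_long between 0.003 and 0.009 m and angle between the x axis of punch_long_b and the x axis of tray, either way round below 0.25 rad) and (x of kept_short in the frame of row_short between -0.02 and 0.02 m and y of kept_short in the frame of row_short between -0.09 and 0.09 m and z of kept_short in the frame of row_short between 0.003 and 0.009 m and angle between the x axis of kept_short and the x axis of tray, either way round below 0.25 rad) and (x of kept_long in the frame of row_long between -0.02 and 0.02 m and y of kept_long in the frame of row_long between -0.09 and 0.09 m and z of kept_long in the frame of row_long between 0.003 and 0.009 m and angle between the x axis of kept_long and the x axis of tray, either way round below 0.25 rad))).
It fails at once if a bystander was moved more than 30 mm, or a punch already in the tray more than 25 mm (distance of any of scribe_block, file_jar, mandrel, brass_dish, bottle from where it was at the start of the episode above 0.03 m or distance of any of kept_short, kept_long from where it was at the start of the episode above 0.025 m).
It fails at once if punch_short was let fall (moving faster than 0.9 m/s out of the fingers) (contact force between the fingers and punch_short below 0.05 N and linear speed of punch_short above 0.9 m/s).
It fails at once if punch_long_a was let fall (moving faster than 0.9 m/s out of the fingers) (contact force between the fingers and punch_long_a below 0.05 N and linear speed of punch_long_a above 0.9 m/s).
It fails at once if punch_long_b was let fall (moving faster than 0.9 m/s out of the fingers) (contact force between the fingers and punch_long_b below 0.05 N and linear speed of punch_long_b above 0.9 m/s).
It also fails if it takes over 72 s, if anything falls off the work surface, if the arm or the gripper's body presses on something with over 40 N, if the wrist force passes 120 N, or if a joint passes its speed limit or range.

## Working session

There is one attempt and no reset: what is moved stays moved. The work goes in short steps, Python scripts to look and compute and a tool call to move; the robot and the scene stay as the last step left them, time stands still between calls to the robot, and variables do not carry over. Pictures are saved under pics/ and viewed, at most 10 in all, crops included, and the job is handed in when it is done.

Besides the shell and the picture viewer there is one more tool, called after "Call:" by a JSON object that holds its "op" and its "data", one argument or row to a line. apply_moves: Moves the arm, as the interface text tells. Scaled input: -1 to 1 covers 0.05 m each way for a shift and 6 degrees each way for a turn. Its arguments: {"type":"object","properties":{"fingers":{"type":"array","items":{"type":"number"}},"travel":{"type":"array","items":{"type":"array","items":{"type":"number"}}},"rotation":{"type":"array","items":{"type":"array","items":{"type":"number"}}},"newtons":{"type":"number"}},"required":["fingers","travel","rotation"]}

```bash
mkdir -p pics
cat > h.py <<'E'
from workcell import *
import numpy as np, cv2
from scipy.spatial.transform import Rotation as R
def ray(c,px):
    u=(np.array(px,float)-[c["cx"],c["cy"]])/[c["fx"],c["fy"]]
    s=u.copy()
    for _ in range(20): s=u/(1+c["k1"]*(s@s))
    E=np.array(c["extrinsics"]); d=E[:3,:3].T@np.array([s[0],s[1],1]); o=-E[:3,:3].T@E[:3,3]
    return o,d
def atz(c,px,z):
    o,d=ray(c,px); return o+d*(z-o[2])/d[2]
def proj(c,P):
    E=np.array(c["extrinsics"]); p=E[:3,:3]@np.array(P)+E[:3,3]; s=p[:2]/p[2]
    s=s*(1+c["k1"]*(s@s)); return s*[c["fx"],c["fy"]]+[c["cx"],c["cy"]]
def axis(c,mask,z):
    """centre, long-axis angle, length, width of mask projected at height z"""
    ys,xs=np.nonzero(mask); cn=max(cv2.findContours(mask.astype(np.uint8),0,cv2.CHAIN_APPROX_NONE)[0],key=cv2.contourArea)[:,0]
    P=np.array([atz(c,p,z)[:2] for p in cn])
    (x,y),(w,h),a=cv2.minAreaRect((P*1000).astype(np.float32))
    if w<h: a+=90;w,h=h,w
    return np.round([x/1000,y/1000],4),round((a+90)%180-90,1),round(w,1),round(h,1)
def save(c,n): cv2.imwrite(f"pics/{n}.png",c["image"][:,:,::-1])
E
python3 - <<'E'
from h import *
print(read_state())
for n in ["scene","side"]:
    c=read_camera(n); save(c,n+"0"); print(n,c["k1"],np.round(-np.array(c["extrinsics"])[:3,:3].T@np.array(c["extrinsics"])[:3,3],3))
    for k,z in [("punch_short",.0715),("punch_long_a",.0715),("kept_short",.01),("tray",.016),("lid",.0655),("scribe_block",.03)]:
        for r in regions_of(n,k): print(k,round(r["p"],2),r["bbox"],axis(c,r["mask"],z))
    for k,z in [("punch_short",.0715),("punch_long_a",.0715),("row_short",.004),("row_long",.004),("tray",0),("case",0),("lid_hinge",.0555),("lid_handle",.1005),("scribe_block",0),("bottle",0),("file_jar",0),("mandrel",0),("brass_dish",0)]:
        for r in tip_of(n,k): print(k,round(r["p"],2),np.round(r["location"]),np.round(atz(c,r["location"],z),3))
E
```

```text
{'time': 0.0, 'q': array([-1.36587615e+00,  2.64740515e-01,  1.60538145e+00, -1.74590067e-05,
        1.27371110e+00, -3.68947854e-02]), 'joint_vel': array([ 1.58305594e-03, -7.03180084e-04, -9.86175347e-04,  5.06928239e-05,
       -1.15830030e-03,  9.93210825e-04]), 'joint_torque': array([-9.43124105e-04, -5.15118134e+01, -3.67311215e+01, -1.78331743e-04,
        1.29240294e-02, -1.74841500e-05]), 'tool_pos': array([ 0.16148459, -0.65463825,  0.22996653]), 'tcp_rot': array([-3.11644194e+00, -3.78656154e-01,  3.21204695e-04]), 'wrist_force': array([ 1.0565352 , -0.36775785, -0.09318713]), 'torque': array([-0.01051184,  0.02874026,  0.03390659]), 'grip_force': 0.0, 'width': 0.9962663430424129}
scene -0.09335323292599255 [ 1.332 -0.289  1.042]
punch_short 0.58 [213.4, 195.1, 6.7, 12.3] (array([ 0.5098, -0.3157]), 2.7, 62.1, 11.4)
punch_long_a 0.61 [262.9, 172.0, 5.3, 24.6] (array([ 0.4871, -0.1815]), -3.8, 72.5, 10.0)
kept_short 0.64 [360.4, 136.2, 92.4, 67.4] (array([0.5008, 0.2006]), -81.8, 207.5, 196.3)
kept_short 0.44 [401.2, 139.6, 16.7, 13.3] (array([0.4365, 0.2479]), 13.2, 64.2,
[... 2291 characters left out ...]
ong_a 0.48 [393. 200.] [ 0.498 -0.256  0.072]
row_short 0.77 [297. 320.] [0.445 0.189 0.004]
row_long 0.76 [264. 308.] [0.524 0.213 0.004]
row_long 0.16 [405. 183.] [ 0.576 -0.472  0.004]
tray 0.62 [275. 310.] [0.504 0.198 0.   ]
tray 0.45 [293. 322.] [0.451 0.195 0.   ]
tray 0.25 [385. 212.] [ 0.532 -0.282  0.   ]
case 0.57 [384. 220.] [ 0.511 -0.242  0.   ]
lid_handle 0.89 [364. 183.] [ 0.589 -0.24   0.101]
scribe_block 0.57 [364. 274.] [ 0.422 -0.019  0.   ]
bottle 0.8 [406. 184.] [ 0.576 -0.479  0.   ]
file_jar 0.93 [250. 229.] [0.775 0.049 0.   ]
mandrel 0.75 [313. 197.] [ 0.759 -0.2    0.   ]
brass_dish 0.91 [209. 259.] [0.753 0.199 0.   ]
brass_dish 0.3 [249. 229.] [0.777 0.05  0.   ]
```

```bash
cat >> h.py <<'E'
def plan(pos,yaw=None):
    s=read_state(); M=R.from_rotvec(s["tcp_rot"]).as_matrix(); cy=np.degrees(np.arctan2(M[1,0],M[0,0]))
    print("t",round(s["time"],2),"pos",np.round(s["tool_pos"],4),"yaw",round(cy,2),"z",np.round(M[:,2],3),"w",round(s["width"],3),"f",np.round(s["wrist_force"],1))
    print(" travel units",np.round(M.T@(np.array(pos)-s["tool_pos"])/.05,3),"rotz",None if yaw is None else round(-(yaw-cy)/6,3))
    if yaw is not None:
        a=np.radians(yaw);N=np.array([[np.cos(a),np.sin(a),0],[np.sin(a),-np.cos(a),0],[0,0,-1]])
        print(" after turn", np.round(N.T@(np.array(pos)-s["tool_pos"])/.05,3),"rotvec units",np.round(R.from_matrix(M.T@N).as_rotvec(True)/6,3))
E
python3 - <<'E'
from h import *
plan([.46,-.25,.30],8)
a=cv2.imread("pics/scene0.png")[110:310,120:480]; b=cv2.imread("pics/side0.png")[160:380,180:440]
a=cv2.resize(a,None,fx=2,fy=2,interpolation=2)[:, :]; b=cv2.resize(b,None,fx=.9,fy=.9)
c=read_camera("wrist"); E=np.array(c["extrinsics"]); s=read_state(); M=R.from_rotvec(s["tcp_rot"]).as_matrix()
print("cam in tool",np.round(M.T@(-E[:3,:3].T@E[:3,3]-s["tool_pos"]),3),"dir",np.round(M.T@E[2,:3],3),c["fx"],c["k1"])
cv2.imwrite("pics/v1.png",a)
E
```

```text
t 2.0 pos [ 0.1616 -0.6554  0.2313] yaw 13.86 z [-0.  0. -1.] w 0.998 f [0.  0.3 0.2]
 travel units [ 7.735 -6.442 -1.375] rotz 0.976
 after turn [ 7.038 -7.198 -1.375] rotvec units [-0.     0.     0.976]
cam in tool [ 0.073 -0.    -0.142] dir [-0.288 -0.     0.958] 299.00017185482113 -0.013889101963400773
```

View pics/v1.png

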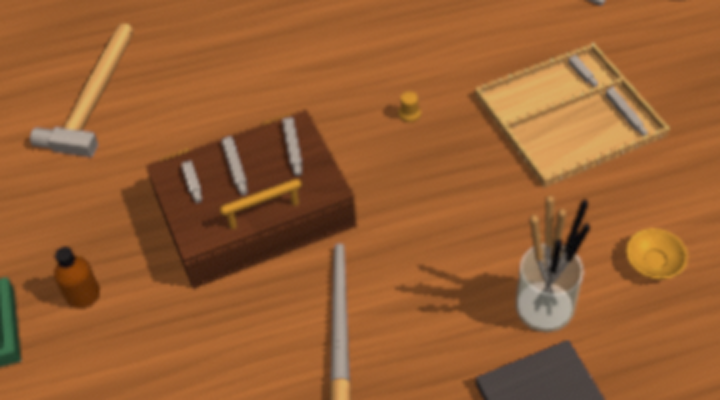

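Call:
{"op": "apply_moves", "data": {
  "fingers": [0.5, 0.5, 0.5, 0.5, 0.5, 0.5, 0.5, 0.5, 0.5, 0.5, 0.5, 0.5],
  "travel": [
    [0, 0, -0.38],
    [0.75, -0.6, -0.1],
    [0.75, -0.6, -0.1],
    [0.78, -0.63, -0.1],
    [0.78, -0.63, -0.1],
    [0.78, -0.63, -0.1],
    [0.78, -0.63, -0.1],
    [0.78, -0.63, -0.1],
    [0.78, -0.63, -0.1],
    [0.78, -0.63, -0.1],
    [0.8, -0.68, -0.1],
    [0.85, -0.71, 0]
  ],
  "rotation": [
    [0, 0, 0.976],
    [0, 0, 0],
    [0, 0, 0],
    [0, 0, 0],
    [0, 0, 0],
    [0, 0, 0],
    [0, 0, 0],
    [0, 0, 0],
    [0, 0, 0],
    [0, 0, 0],
    [0, 0, 0],
    [0, 0, 0]
  ]
}}

```text
time: 3.25
tool_pos: [0.5335, -0.2553, 0.3011]
tcp_rot: [3.133, 0.219, 0.003]
wrist_force: [-0.0, -0.7, -0.7]
width: 0.499
grip_force: 0.0
```

Run:
```python
from h import *
plan([.54,-.25,.3],8)
c=read_camera("wrist"); save(c,"w1")
for k,z in [("punch_short",.0775),("punch_long_a",.0775),("lid",.0655)]:
    for r in regions_of("wrist",k): print(k,round(r["p"],2),r["bbox"],axis(c,r["mask"],z))
for k,z in [("lid_hinge",.0555),("lid_handle",.1005)]:
    for r in tip_of("wrist",k): print(k,round(r["p"],2),np.round(r["location"]),np.round(atz(c,r["location"],z),3))
```

```text
t 3.25 pos [ 0.5335 -0.2553  0.3011] yaw 8.0 z [ 0.002 -0.001 -1.   ] w 0.499 f [-0.  -0.7 -0.7]
 travel units [ 0.143 -0.088  0.022] rotz -0.0
 after turn [ 0.143 -0.088  0.022] rotvec units [ 0.014 -0.018 -0.   ]
punch_short 0.95 [360.2, 176.9, 14.6, 46.1] (array([ 0.5096, -0.3147]), 4.8, 59.9, 13.0)
punch_long_a 0.77 [254.8, 164.8, 20.1, 66.5] (array([ 0.4922, -0.1847]), -4.6, 88.5, 14.5)
punch_long_a 0.68 [311.4, 166.8, 19.4, 67.6] (array([ 0.5007, -0.2606]), 1.6, 90.4, 13.5)
lid 0.73 [230.5, 116.5, 177.2, 119.4] (array([ 0.5218, -0.2493]), -82.6, 218.6, 159.2)
lid 0.24 [133.1, 203.1, 35.5, 24.7] (array([ 0.4453, -0.036 ]), -56.5, 44.1, 25.2)
lid_hinge 0.57 [318. 233.] [ 0.446 -0.259  0.055]
lid_handle 0.62 [318. 136.] [ 0.581 -0.242  0.101]
```

View pics/w1.png

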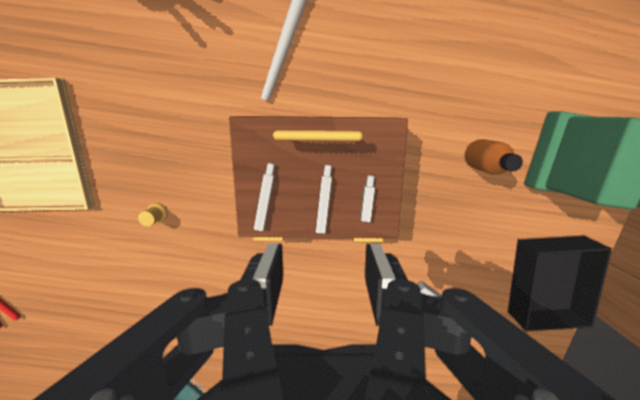

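Call:
{"op": "apply_moves", "data": {
  "fingers": [0.4, 0.4, 0.4, 0.4, 0.4, 0.4, 0.4],
  "travel": [
    [0, 0, 0.42],
    [-0.112, 0.23, 0.64],
    [-0.112, 0.23, 0.64],
    [-0.112, 0.23, 0.64],
    [-0.112, 0.23, 0.64],
    [-0.112, 0.23, 0.64],
    [0, 0, 0]
  ],
  "rotation": [
    [0.014, -0.018, 0.583],
    [0, 0, 0],
    [0, 0, 0],
    [0, 0, 0],
    [0, 0, 0],
    [0, 0, 0],
    [0, 0, 0]
  ]
}}

```text
time: 4.25
tool_pos: [0.5029, -0.3164, 0.1133]
tcp_rot: [-3.133, -0.116, 0.017]
wrist_force: [-0.5, -0.2, 0.2]
width: 0.399
grip_force: 0.0
```

Run:
```python
from h import *
c=read_camera("wrist"); save(c,"w2")
for k,z in [("punch_short",.0775)]:
    for r in regions_of("wrist",k): print(k,round(r["p"],2),r["bbox"],axis(c,r["mask"],z))
plan([.51,-.3147,.07],4.5)
```

```text
punch_short 0.78 [316.8, 172.2, 19.5, 90.7] (array([ 0.5107, -0.3162]), 3.8, 60.6, 11.4)
t 4.35 pos [ 0.5069 -0.317   0.1184] yaw 4.33 z [-0.003  0.002 -1.   ] w 0.401 f [ 0.7 -0.3  0.7]
 travel units [ 0.068 -0.039  0.969] rotz -0.029
 after turn [ 0.065 -0.042  0.969] rotvec units [-0.026  0.031 -0.029]
```

View pics/w2.png

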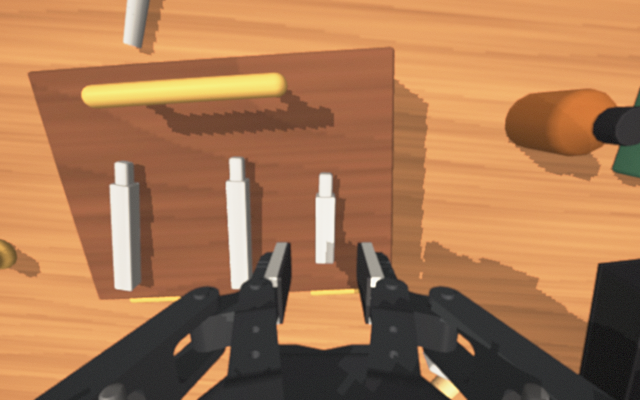

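Call:
{"op": "apply_moves", "data": {
  "fingers": [0.4, 0.4, 0.4, 0.4, 0.4, 0, 0, 0, 0, 0, 0],
  "travel": [
    [0.07, -0.03, 0.2],
    [0, 0, 0.3],
    [0, 0, 0.3],
    [0, 0, 0.17],
    [0, 0, 0],
    [0, 0, 0],
    [0, 0, 0],
    [0, 0, 0],
    [0, 0, 0],
    [0, 0, 0],
    [0, 0, 0]
  ],
  "rotation": [
    [0, 0.03, 0],
    [0, 0, 0],
    [0, 0, 0],
    [0, 0, 0],
    [0, 0, 0],
    [0, 0, 0],
    [0, 0, 0],
    [0, 0, 0],
    [0, 0, 0],
    [0, 0, 0],
    [0, 0, 0]
  ],
  "newtons": 50
}}

```text
time: 5.45
tool_pos: [0.5119, -0.3145, 0.0706]
tcp_rot: [-3.138, -0.123, -0.003]
wrist_force: [0.4, -0.3, 1.3]
width: 0.113
grip_force: 49.7
```

Call:
{"op": "apply_moves", "data": {
  "fingers": [0, 0, 0, 0, 0, 0, 0, 0, 0, 0, 0, 0],
  "travel": [
    [0, 0, -0.3],
    [0, 0, -0.6],
    [0, 0, -0.8],
    [0, -0.3, -0.8],
    [0.05, -0.6, -0.6],
    [0.05, -0.8, -0.4],
    [0.05, -0.9, -0.2],
    [0.05, -0.9, 0],
    [0.05, -0.9, 0],
    [0.05, -0.9, 0],
    [0.05, -0.9, 0],
    [0.05, -0.9, 0]
  ],
  "rotation": [
    [0, 0, 0],
    [0, 0, 0],
    [0, 0, 0],
    [0, 0, 0],
    [0, 0, 0],
    [0, 0, 0],
    [0, 0, 0],
    [0, 0, 0],
    [0, 0, 0],
    [0, 0, 0],
    [0, 0, 0],
    [0, 0, 0]
  ]
}}

```text
time: 6.65
tool_pos: [0.5032, 0.0426, 0.2572]
tcp_rot: [-3.138, -0.123, -0.005]
wrist_force: [1.5, -0.7, -0.8]
width: 0.118
grip_force: 49.6
```

Call:
{"op": "apply_moves", "data": {
  "fingers": [0, 0, 0, 0, 0, 0],
  "travel": [
    [0.05, -0.9, 0],
    [0.05, -0.9, 0],
    [0.05, -0.7, 0],
    [0.05, -0.4, 0],
    [0, 0, 0],
    [0, 0, 0]
  ],
  "rotation": [
    [0, 0, 0],
    [0, 0, 0],
    [0, 0, 0],
    [0, 0, 0],
    [0, 0, 0],
    [0, 0, 0]
  ]
}}

```text
time: 7.25
tool_pos: [0.502, 0.1863, 0.2567]
tcp_rot: [-3.138, -0.125, -0.003]
wrist_force: [-0.5, -0.2, -0.7]
width: 0.121
grip_force: 49.6
```

Run:
```python
from h import *
c=read_camera("wrist"); save(c,"w3")
plan([.449,.19,.07],8)
for k,z in [("tray",.016),("kept_short",.016),("kept_long",.016)]:
    for r in regions_of("wrist",k): print(k,round(r["p"],2),r["bbox"],axis(c,r["mask"],z))
for k in ["row_short","row_long"]:
    for r in tip_of("wrist",k): print(k,round(r["p"],2),np.round(r["location"]),np.round(atz(c,r["location"],.004),3))
```

```text
t 7.3 pos [0.5021 0.1857 0.2565] yaw 4.51 z [ 0.002  0.001 -1.   ] w 0.118 f [-0.2  0.1 -0.4]
 travel units [-1.057 -0.165  3.729] rotz -0.581
 after turn [-1.039 -0.232  3.73 ] rotvec units [-0.008 -0.015 -0.581]
tray 0.56 [227.5, 93.9, 160.4, 149.0] (array([0.495 , 0.2026]), -80.6, 199.2, 187.8)
tray 0.22 [246.6, 112.2, 18.9, 72.0] (array([0.5229, 0.2741]), 8.4, 88.9, 14.0)
kept_short 0.77 [264.7, 198.4, 17.0, 41.2] (array([0.4334, 0.2497]), 12.3, 59.7, 13.7)
kept_long 0.64 [245.1, 115.8, 19.4, 68.1] (array([0.5229, 0.2741]), 8.3, 88.8, 14.2)
kept_long 0.33 [442.9, 224.5, 30.7, 28.2] (array([ 0.4236, -0.0084]), 50.8, 47.4, 28.6)
row_short 0.95 [313. 213.] [0.441 0.196 0.004]
row_long 0.72 [308. 146.] [0.533 0.209 0.004]
```

View pics/w3.png

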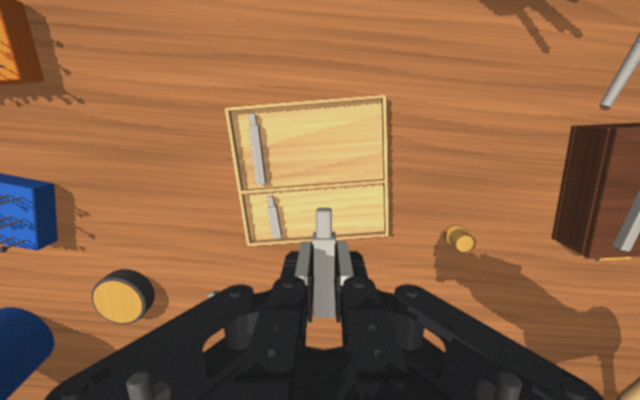

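Call:
{"op": "apply_moves", "data": {
  "fingers": [0, 0, 0, 0, 0, 0, 0, 0, 0],
  "travel": [
    [0, 0, 0.3],
    [-0.28, 0.012, 0.6],
    [-0.28, 0.012, 0.7],
    [-0.28, 0.012, 0.7],
    [-0.28, 0.012, 0.7],
    [0, 0, 0.7],
    [0, 0, 0.4],
    [0, 0, 0],
    [0, 0, 0]
  ],
  "rotation": [
    [0, 0, -0.75],
    [0, 0, 0],
    [0, 0, 0],
    [0, 0, 0],
    [0, 0, 0],
    [0, 0, 0],
    [0, 0, 0],
    [0, 0, 0],
    [0, 0, 0]
  ]
}}

```text
time: 8.45
tool_pos: [0.4477, 0.1751, 0.0512]
tcp_rot: [-3.131, -0.245, -0.001]
wrist_force: [-0.1, -0.0, -0.4]
width: 0.119
grip_force: 49.6
```

Run:
```python
from h import *
c=read_camera("wrist"); save(c,"w4")
plan([.447,.1747,.0098],9)
for k,z in [("punch_short",.016),("tray",.016)]:
    for r in regions_of("wrist",k): print(k,round(r["p"],2),r["bbox"],axis(c,r["mask"],z))
for k in ["row_short","row_long"]:
    for r in tip_of("wrist",k): print(k,round(r["p"],2),np.round(r["location"]),np.round(atz(c,r["location"],.004),3))
```

```text
t 8.5 pos [0.4487 0.1755 0.0521] yaw 8.97 z [ 0.003  0.002 -1.   ] w 0.121 f [ 0.3 -0.4 -0.2]
 travel units [-0.039  0.012  0.847] rotz -0.006
 after turn [-0.036  0.011  0.847] rotvec units [-0.015 -0.031 -0.006]
tray 0.76 [99.4, 0.0, 372.8, 286.1] (array([0.4888, 0.2012]), -81.2, 197.6, 170.5)
row_short 0.91 [292. 229.] [0.442 0.196 0.004]
row_long 0.62 [289.  87.] [0.531 0.209 0.004]
```

View pics/w4.png

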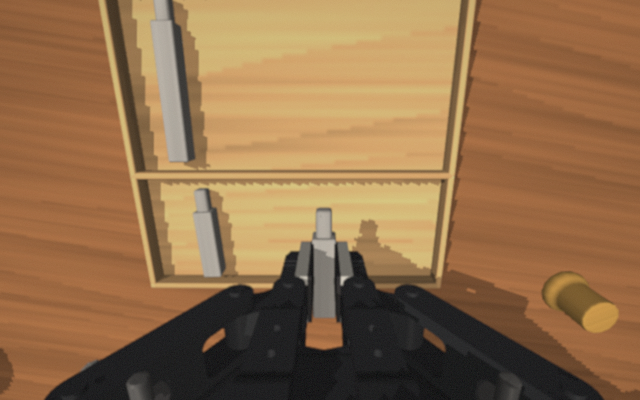

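Call:
{"op": "apply_moves", "data": {
  "fingers": [0, 0, 0, 0, 0, 0, 0.3, 0.3, 0.3, 0.3, 0.3],
  "travel": [
    [-0.04, 0, 0.3],
    [0, 0, 0.25],
    [0, 0, 0.15],
    [0, 0, 0.1],
    [0, 0, 0.03],
    [0, 0, 0],
    [0, 0, 0],
    [0, 0, 0],
    [0, 0, 0],
    [0, 0, -0.3],
    [0, 0, -0.6]
  ],
  "rotation": [
    [0, -0.03, 0],
    [0, 0, 0],
    [0, 0, 0],
    [0, 0, 0],
    [0, 0, 0],
    [0, 0, 0],
    [0, 0, 0],
    [0, 0, 0],
    [0, 0, 0],
    [0, 0, 0],
    [0, 0, 0]
  ]
}}

```text
time: 9.8
tool_pos: [0.443, 0.1743, 0.0524]
tcp_rot: [3.132, 0.246, -0.012]
wrist_force: [-0.3, -0.1, 0.6]
width: 0.298
grip_force: 0.0
```

Run:
```python
from h import *
c=read_camera("wrist"); save(c,"w5")
for k,z in [("punch_short",.016)]:
    for r in regions_of("wrist",k): print(k,round(r["p"],2),r["bbox"],axis(c,r["mask"],z))
plan([.5007,-.2606,.2],2)
```

```text
punch_short 0.73 [313.3, 183.7, 22.5, 89.0] (array([0.4438, 0.1747]), 8.4, 62.1, 12.1)
t 9.9 pos [0.4489 0.1762 0.0579] yaw 9.0 z [ 0.005  0.003 -1.   ] w 0.302 f [0.1 0.5 0. ]
 travel units [-0.328  8.784 -2.866] rotz 1.167
 after turn [ 0.731  8.767 -2.842] rotvec units [-0.027 -0.05   1.167]
```

Call:
{"op": "apply_moves", "data": {
  "fingers": [0.4, 0.4, 0.4, 0.4, 0.4, 0.4, 0.4, 0.4, 0.4, 0.4, 0.4, 0.4],
  "travel": [
    [0, 0, -0.7],
    [0, 0, -0.8],
    [0.07, 0.5, -0.8],
    [0.08, 0.9, -0.1],
    [0.08, 0.95, 0],
    [0.08, 0.95, 0],
    [0.08, 0.95, 0],
    [0.08, 0.95, 0],
    [0.08, 0.95, 0],
    [0.08, 0.95, 0],
    [0.08, 0.95, 0],
    [0.02, 0.72, 0.3]
  ],
  "rotation": [
    [-0.027, -0.05, 0.6],
    [0, 0, 0.567],
    [0, 0, 0],
    [0, 0, 0],
    [0, 0, 0],
    [0, 0, 0],
    [0, 0, 0],
    [0, 0, 0],
    [0, 0, 0],
    [0, 0, 0],
    [0, 0, 0],
    [0, 0, 0]
  ]
}}

```text
time: 11.1
tool_pos: [0.4996, -0.2656, 0.1616]
tcp_rot: [3.136, 0.053, -0.004]
wrist_force: [0.8, -0.0, 0.5]
width: 0.397
grip_force: 0.0
```

Call:
{"op": "apply_moves", "data": {
  "fingers": [0.4, 0.4, 0.4, 0.4],
  "travel": [
    [0, 0, 0.5],
    [0, 0, 0.4],
    [0, 0, 0],
    [0, 0, 0]
  ],
  "rotation": [
    [0, 0, 0],
    [0, 0, 0],
    [0, 0, 0],
    [0, 0, 0]
  ]
}}

```text
time: 11.5
tool_pos: [0.4971, -0.2615, 0.1144]
tcp_rot: [3.14, 0.055, -0.013]
wrist_force: [0.9, 0.4, 0.6]
width: 0.401
grip_force: 0.0
```

Run:
```python
from h import *
c=read_camera("wrist"); save(c,"w6")
for k,z in [("punch_long_a",.0775)]:
    for r in regions_of("wrist",k): print(k,round(r["p"],2),r["bbox"],axis(c,r["mask"],z))
plan([.5007,-.2606,.07],2)
```

```text
punch_long_a 0.92 [195.0, 163.4, 26.1, 125.7] (array([ 0.4959, -0.1867]), -4.6, 86.6, 15.8)
punch_long_a 0.84 [311.3, 156.1, 23.8, 131.0] (array([ 0.5014, -0.2603]), 1.4, 90.0, 11.7)
t 11.6 pos [ 0.4984 -0.262   0.1162] yaw 2.03 z [-0.005 -0.003 -1.   ] w 0.399 f [0.1 0.1 0.5]
 travel units [ 0.051 -0.029  0.924] rotz 0.005
 after turn [ 0.047 -0.026  0.924] rotvec units [0.031 0.05  0.005]
```

Call:
{"op": "apply_moves", "data": {
  "fingers": [0.4, 0.4, 0.4, 0.4, 0.4, 0, 0, 0, 0, 0],
  "travel": [
    [0.06, -0.03, 0.2],
    [0, 0, 0.3],
    [0, 0, 0.27],
    [0, 0, 0.15],
    [0, 0, 0],
    [0, 0, 0],
    [0, 0, 0],
    [0, 0, 0],
    [0, 0, 0],
    [0, 0, 0]
  ],
  "rotation": [
    [0, 0.02, 0.08],
    [0, 0, 0],
    [0, 0, 0],
    [0, 0, 0],
    [0, 0, 0],
    [0, 0, 0],
    [0, 0, 0],
    [0, 0, 0],
    [0, 0, 0],
    [0, 0, 0]
  ]
}}

```text
time: 12.6
tool_pos: [0.5004, -0.2605, 0.0694]
tcp_rot: [3.139, 0.042, -0.007]
wrist_force: [-0.6, 0.0, 0.2]
width: 0.12
grip_force: 50.7
```

Run:
```python
from h import *
C=np.array([.495,.2026]);a=np.radians(8.9);u=np.array([np.cos(a),np.sin(a)]);v=np.array([-u[1],u[0]])
for y in (.01,-.045):
    p=C+.038*u+y*v; print(np.round(p,4)); plan([*p,.2],9)
```

```text
[0.531  0.2184]
t 12.6 pos [ 0.5004 -0.2605  0.0694] yaw 1.52 z [-0.004 -0.003 -1.   ] w 0.12 f [-0.6  0.   0.2]
 travel units [ 0.853 -9.55  -2.64 ] rotz -1.247
 after turn [ 2.102 -9.363 -2.611] rotvec units [ 0.022  0.042 -1.247]
[0.5395 0.164 ]
t 12.6 pos [ 0.5004 -0.2605  0.0694] yaw 1.52 z [-0.004 -0.003 -1.   ] w 0.12 f [-0.6  0.   0.2]
 travel units [ 0.995 -8.459 -2.638] rotz -1.247
 after turn [ 2.1   -8.263 -2.611] rotvec units [ 0.022  0.042 -1.247]
```

Call:
{"op": "apply_moves", "data": {
  "fingers": [0, 0, 0, 0, 0, 0, 0, 0, 0, 0, 0, 0],
  "travel": [
    [0, 0, -0.3],
    [0, 0, -0.6],
    [0, 0, -0.8],
    [0, 0, -0.6],
    [0, 0, -0.3],
    [0.1, -0.5, 0],
    [0.23, -0.8, 0],
    [0.23, -0.9, 0],
    [0.23, -0.9, 0],
    [0.23, -0.9, 0],
    [0.23, -0.9, 0],
    [0.23, -0.9, 0]
  ],
  "rotation": [
    [0, 0, 0],
    [0, 0, 0],
    [0, 0, 0],
    [0, 0, -0.65],
    [0, 0, -0.6],
    [0, 0, 0],
    [0, 0, 0],
    [0, 0, 0],
    [0, 0, 0],
    [0, 0, 0],
    [0, 0, 0],
    [0, 0, 0]
  ]
}}

```text
time: 13.8
tool_pos: [0.5286, 0.0398, 0.1998]
tcp_rot: [3.13, 0.247, -0.005]
wrist_force: [0.5, -0.3, -1.5]
width: 0.121
grip_force: 50.6
```

Call:
{"op": "apply_moves", "data": {
  "fingers": [0, 0, 0, 0, 0, 0, 0, 0, 0, 0, 0],
  "travel": [
    [0.22, -0.9, 0],
    [0.2, -0.9, 0],
    [0.2, -0.9, 0],
    [0, -0.86, 0],
    [0, 0, 0.4],
    [0, 0, 0.7],
    [0, 0, 0.7],
    [0, 0, 0.7],
    [0, 0, 0.4],
    [0, 0, 0],
    [0, 0, 0]
  ],
  "rotation": [
    [0, 0, 0],
    [0, 0, 0],
    [0, 0, 0],
    [0, 0, 0],
    [0, 0, 0],
    [0, 0, 0],
    [0, 0, 0],
    [0, 0, 0],
    [0, 0, 0],
    [0, 0, 0],
    [0, 0, 0]
  ]
}}

```text
time: 14.9
tool_pos: [0.5309, 0.2184, 0.0537]
tcp_rot: [3.13, 0.247, -0.007]
wrist_force: [-0.5, 0.2, -0.6]
width: 0.12
grip_force: 50.6
```

Run:
```python
from h import *
c=read_camera("wrist"); save(c,"w7")
plan([.531,.2184,.0095],9)
for k,z in [("punch_long",.016)]:
    for r in regions_of("wrist","kept_long"): print(k,round(r["p"],2),r["bbox"],axis(c,r["mask"],z))
for k in ["row_long"]:
    for r in tip_of("wrist",k): print(k,round(r["p"],2),np.round(r["location"]),np.round(atz(c,r["location"],.004),3))
```

```text
t 14.95 pos [0.5319 0.2188 0.0547] yaw 9.02 z [-0.002 -0.001 -1.   ] w 0.123 f [ 0.3  0.2 -0.7]
 travel units [-0.016  0.003  0.904] rotz 0.003
 after turn [-0.019  0.004  0.904] rotvec units [0.011 0.023 0.003]
punch_long 0.8 [221.8, 156.8, 28.0, 128.5] (array([0.5257, 0.274 ]), 8.3, 87.1, 14.5)
row_long 0.97 [337. 224.] [0.532 0.209 0.004]
```

View pics/w7.png

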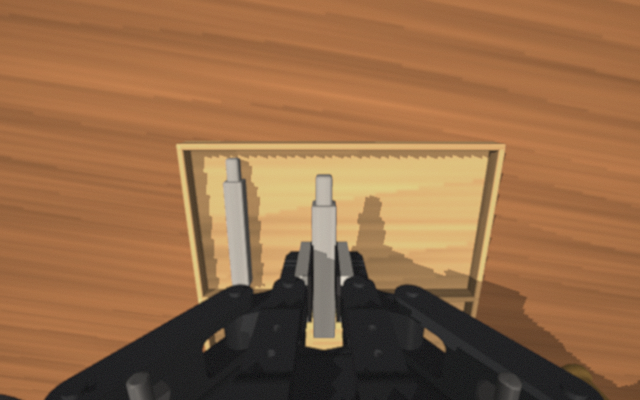

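Call:
{"op": "apply_moves", "data": {
  "fingers": [0, 0, 0, 0, 0, 0, 0.3, 0.3, 0.3, 0.3, 0.3, 0.3],
  "travel": [
    [-0.02, 0, 0.3],
    [0, 0, 0.27],
    [0, 0, 0.18],
    [0, 0, 0.12],
    [0, 0, 0.04],
    [0, 0, 0],
    [0, 0, 0],
    [0, 0, 0],
    [0, 0, 0],
    [0, 0, -0.3],
    [0, 0, -0.6],
    [0, 0, -0.3]
  ],
  "rotation": [
    [0, 0, 0],
    [0, 0, 0],
    [0, 0, 0],
    [0, 0, 0],
    [0, 0, 0],
    [0, 0, 0],
    [0, 0, 0],
    [0, 0, 0],
    [0, 0, 0],
    [0, 0, 0],
    [0, 0, 0],
    [0, 0, 0]
  ]
}}

```text
time: 16.25
tool_pos: [0.5313, 0.2188, 0.0703]
tcp_rot: [3.131, 0.247, -0.002]
wrist_force: [0.3, 1.2, 1.2]
width: 0.3
grip_force: 0.0
```

Run:
```python
from h import *
c=read_camera("wrist"); save(c,"w8")
for k,z in [("punch_long_a",.016)]:
    for r in regions_of("wrist",k): print(k,round(r["p"],2),r["bbox"],axis(c,r["mask"],z))
plan([.494,-.186,.12],-4.6)
```

```text
punch_long_a 0.98 [315.3, 161.9, 21.3, 120.6] (array([0.5292, 0.2181]), 8.8, 89.6, 11.8)
t 16.35 pos [0.5325 0.2193 0.0711] yaw 9.02 z [ 0.002  0.    -1.   ] w 0.3 f [0.4 0.8 0.1]
 travel units [-2.03   7.884 -0.98 ] rotz 2.27
 after turn [-0.118  8.141 -0.978] rotvec units [ 0.   -0.02  2.27]
```

Call:
{"op": "apply_moves", "data": {
  "fingers": [0.4, 0.4, 0.4, 0.4, 0.4, 0.4, 0.4, 0.4, 0.4, 0.4, 0.4, 0.4],
  "travel": [
    [0, 0, -0.7],
    [0, 0, -0.8],
    [0, 0, -0.7],
    [-0.02, 0.6, 0],
    [-0.02, 0.9, 0],
    [-0.02, 0.9, 0],
    [-0.02, 0.9, 0],
    [-0.02, 0.9, 0],
    [-0.02, 0.9, 0],
    [0, 0.9, 0],
    [0, 0.9, 0],
    [0, 0.9, 0]
  ],
  "rotation": [
    [0, -0.02, 0.8],
    [0, 0, 0.8],
    [0, 0, 0.67],
    [0, 0, 0],
    [0, 0, 0],
    [0, 0, 0],
    [0, 0, 0],
    [0, 0, 0],
    [0, 0, 0],
    [0, 0, 0],
    [0, 0, 0],
    [0, 0, 0]
  ]
}}

```text
time: 17.55
tool_pos: [0.492, -0.1714, 0.1778]
tcp_rot: [3.137, -0.126, -0.012]
wrist_force: [1.4, 0.6, -1.1]
width: 0.399
grip_force: 0.0
```

Call:
{"op": "apply_moves", "data": {
  "fingers": [0.4, 0.4, 0.4, 0.4, 0.4],
  "travel": [
    [0, 0.34, 0.3],
    [0, 0, 0.5],
    [0, 0, 0.4],
    [0, 0, 0],
    [0, 0, 0]
  ],
  "rotation": [
    [0, 0, 0],
    [0, 0, 0],
    [0, 0, 0],
    [0, 0, 0],
    [0, 0, 0]
  ]
}}

```text
time: 18.05
tool_pos: [0.4906, -0.1866, 0.1179]
tcp_rot: [3.137, -0.126, -0.013]
wrist_force: [0.4, 0.2, 0.9]
width: 0.396
grip_force: 0.0
```

Run:
```python
from h import *
c=read_camera("wrist"); save(c,"w9")
for k,z in [("punch_long_a",.0775)]:
    for r in regions_of("wrist",k): print(k,round(r["p"],2),r["bbox"],axis(c,r["mask"],z))
plan([.494,-.186,.07],-4.6)
```

```text
punch_long_a 0.83 [309.5, 157.5, 19.0, 128.2] (array([ 0.4936, -0.184 ]), -5.4, 89.8, 12.4)
t 18.15 pos [ 0.492  -0.187   0.1196] yaw -4.58 z [-0.005 -0.003 -1.   ] w 0.398 f [ 0.7 -1.2 -0. ]
 travel units [ 0.043 -0.027  0.993] rotz 0.003
 after turn [ 0.038 -0.023  0.993] rotvec units [0.035 0.048 0.003]
```

Call:
{"op": "apply_moves", "data": {
  "fingers": [0.4, 0.4, 0.4, 0.4, 0.4, 0, 0, 0, 0, 0],
  "travel": [
    [0.03, -0.05, 0.25],
    [0, 0, 0.3],
    [0, 0, 0.3],
    [0, 0, 0.14],
    [0, 0, 0],
    [0, 0, 0],
    [0, 0, 0],
    [0, 0, 0],
    [0, 0, 0],
    [0, 0, 0]
  ],
  "rotation": [
    [0, 0.03, 0.07],
    [0, 0, 0],
    [0, 0, 0],
    [0, 0, 0],
    [0, 0, 0],
    [0, 0, 0],
    [0, 0, 0],
    [0, 0, 0],
    [0, 0, 0],
    [0, 0, 0]
  ]
}}

```text
time: 19.15
tool_pos: [0.493, -0.1848, 0.0695]
tcp_rot: [3.135, -0.138, -0.004]
wrist_force: [-0.4, 0.7, 0.3]
width: 0.117
grip_force: 50.6
```

Run:
```python
from h import *
plan([.5395,.164,.2],9)
```

```text
t 19.15 pos [ 0.493  -0.1848  0.0695] yaw -5.02 z [-0.003 -0.003 -1.   ] w 0.117 f [-0.4  0.7  0.3]
 travel units [ 0.309 -7.022 -2.635] rotz -2.337
 after turn [ 2.01  -6.745 -2.61 ] rotvec units [ 0.03   0.029 -2.337]
```

Call:
{"op": "apply_moves", "data": {
  "fingers": [0, 0, 0, 0, 0, 0, 0, 0, 0, 0, 0, 0],
  "travel": [
    [0, 0, -0.3],
    [0, 0, -0.6],
    [0, 0, -0.8],
    [0, 0, -0.6],
    [0, 0, -0.3],
    [0, 0, 0],
    [0.17, -0.5, 0],
    [0.23, -0.8, 0],
    [0.23, -0.8, 0],
    [0.23, -0.8, 0],
    [0.23, -0.8, 0],
    [0.23, -0.8, 0]
  ],
  "rotation": [
    [0, 0, 0],
    [0, 0, 0],
    [0, 0, 0],
    [0, 0, -0.8],
    [0, 0, -0.8],
    [0, 0, -0.74],
    [0, 0, 0],
    [0, 0, 0],
    [0, 0, 0],
    [0, 0, 0],
    [0, 0, 0],
    [0, 0, 0]
  ]
}}

```text
time: 20.35
tool_pos: [0.5232, 0.0499, 0.1998]
tcp_rot: [3.129, 0.247, -0.004]
wrist_force: [0.3, -1.4, -0.4]
width: 0.119
grip_force: 50.5
```

Call:
{"op": "apply_moves", "data": {
  "fingers": [0, 0, 0, 0, 0, 0, 0, 0, 0, 0, 0],
  "travel": [
    [0.23, -0.8, 0],
    [0.23, -0.8, 0],
    [0.23, -0.65, 0],
    [0, 0, 0],
    [0, 0, 0.4],
    [0, 0, 0.7],
    [0, 0, 0.7],
    [0, 0, 0.7],
    [0, 0, 0.4],
    [0, 0, 0],
    [0, 0, 0]
  ],
  "rotation": [
    [0, 0, 0],
    [0, 0, 0],
    [0, 0, 0],
    [0, 0, 0],
    [0, 0, 0],
    [0, 0, 0],
    [0, 0, 0],
    [0, 0, 0],
    [0, 0, 0],
    [0, 0, 0],
    [0, 0, 0]
  ]
}}

```text
time: 21.45
tool_pos: [0.5393, 0.1639, 0.0537]
tcp_rot: [3.129, 0.246, -0.006]
wrist_force: [0.8, -0.7, -0.6]
width: 0.119
grip_force: 50.4
```

Run:
```python
from h import *
c=read_camera("wrist"); save(c,"w10")
plan([.5395,.164,.0085],9)
for r in regions_of("wrist","kept_long"): print(round(r["p"],2),r["bbox"],axis(c,r["mask"],.016))
for r in tip_of("wrist","row_long"): print(round(r["p"],2),np.round(r["location"]),np.round(atz(c,r["location"],.004),3))
```

```text
t 21.5 pos [0.5403 0.1643 0.0547] yaw 9.0 z [-0.001 -0.002 -1.   ] w 0.119 f [ 0.5  1.  -0.7]
 travel units [-0.016  0.     0.925] rotz -0.0
 after turn [-0.017  0.002  0.925] rotvec units [ 0.021  0.015 -0.   ]
0.68 [131.3, 156.2, 41.7, 129.5] (array([0.5253, 0.2717]), 8.4, 89.6, 18.4)
0.58 [259. 223.] [0.533 0.208 0.004]
0.16 [323. 262.] [0.511 0.16  0.004]
```

View pics/w10.png

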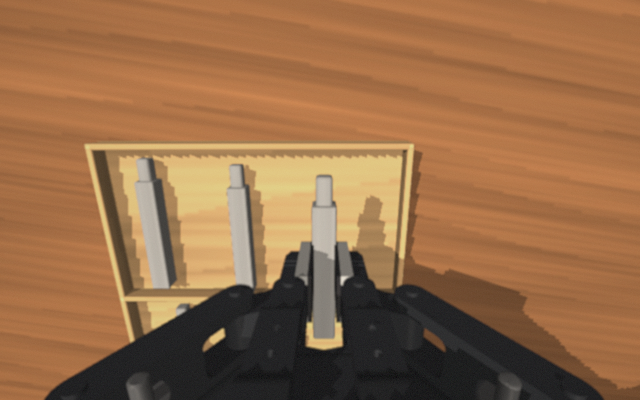

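Call:
{"op": "apply_moves", "data": {
  "fingers": [0, 0, 0, 0, 0, 0, 0.3, 0.3, 0.3, 0.3, 0.3, 0.3],
  "travel": [
    [-0.02, 0, 0.3],
    [0, 0, 0.27],
    [0, 0, 0.18],
    [0, 0, 0.12],
    [0, 0, 0.04],
    [0, 0, 0],
    [0, 0, 0],
    [0, 0, 0],
    [0, 0, 0],
    [0, 0, -0.3],
    [0, 0, -0.7],
    [0, 0, -0.9]
  ],
  "rotation": [
    [0, 0, 0],
    [0, 0, 0],
    [0, 0, 0],
    [0, 0, 0],
    [0, 0, 0],
    [0, 0, 0],
    [0, 0, 0],
    [0, 0, 0],
    [0, 0, 0],
    [0, 0, 0],
    [0, 0, 0],
    [0, 0, 0]
  ]
}}

```text
time: 22.8
tool_pos: [0.5362, 0.1638, 0.1019]
tcp_rot: [3.128, 0.247, -0.014]
wrist_force: [0.7, 0.4, 0.2]
width: 0.3
grip_force: 0.0
```

Call:
{"op": "apply_moves", "data": {
  "fingers": [0.8, 0.8, 0.8, 0.8, 0.8],
  "travel": [
    [0, 0, -0.9],
    [0, 0, -0.9],
    [0, 0, -0.9],
    [0, 0, 0],
    [0, 0, 0]
  ],
  "rotation": [
    [0, 0, 0],
    [0, 0, 0],
    [0, 0, 0],
    [0, 0, 0],
    [0, 0, 0]
  ]
}}

```text
time: 23.3
tool_pos: [0.5399, 0.1651, 0.2406]
tcp_rot: [3.13, 0.247, 0.002]
wrist_force: [-0.5, 0.3, -1.2]
width: 0.802
grip_force: 0.0
```

Run:
```python
from h import *
c=read_camera("wrist"); save(c,"w11")
C=np.array([.495,.2026]);a=np.radians(8.9);u=np.array([np.cos(a),np.sin(a)]);v=np.array([-u[1],u[0]])
for k in ["punch_long_a","punch_short","tray"]:
    for r in regions_of("wrist",k):
        A=axis(c,r["mask"],.016); d=A[0]-C; print(k,round(r["p"],2),r["bbox"],A,"tray xy",np.round([d@u,d@v],4))
plan([.5,-.25,.25],7.5)
```

```text
punch_long_a 0.77 [318.5, 142.0, 11.1, 71.8] (array([0.5367, 0.164 ]), 9.3, 90.1, 12.6) tray xy [ 0.0352 -0.0446]
punch_long_a 0.68 [273.6, 144.1, 16.5, 66.7] (array([0.5284, 0.2176]), 8.3, 87.6, 12.6) tray xy [0.0353 0.0097]
punch_short 0.65 [301.1, 222.1, 9.8, 43.7] (array([0.4439, 0.1749]), 8.2, 62.5, 13.3) tray xy [-0.0548 -0.0195]
punch_short 0.16 [204.8, 130.4, 161.2, 138.3] (array([0.4951, 0.2027]), -80.6, 198.8, 187.9) tray xy [0.0001 0.0001]
tray 0.77 [206.3, 127.3, 163.4, 142.5] (array([0.4945, 0.2029]), -81.1, 200.2, 189.6) tray xy [-0.0004  0.0004]
t 23.5 pos [0.5374 0.1644 0.2355] yaw 9.02 z [-0.007 -0.004 -1.   ] w 0.802 f [0.4 0.2 0.1]
 travel units [-2.04   8.069 -0.253] rotz 0.253
 after turn [-1.824  8.119 -0.29 ] rotvec units [0.026 0.073 0.253]
```

View pics/w11.png

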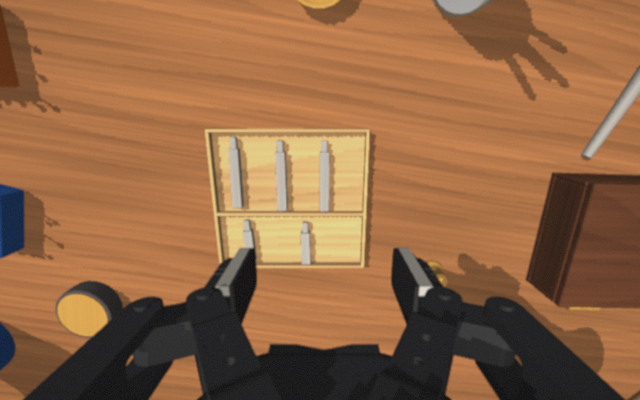

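Call:
{"op": "apply_moves", "data": {
  "fingers": [0.6, 0.6, 0.6, 0.6, 0.6, 0.6, 0.6, 0.6, 0.6, 0.6, 0.6],
  "travel": [
    [-0.02, 0.4, 0],
    [-0.05, 0.7, 0],
    [-0.05, 0.8, 0],
    [-0.05, 0.9, 0],
    [-0.04, 0.9, 0],
    [-0.04, 0.9, 0],
    [-0.04, 0.9, 0],
    [-0.04, 0.9, 0],
    [-0.04, 0.9, 0],
    [-0.04, 0.5, 0],
    [0, 0.36, 0.3]
  ],
  "rotation": [
    [0.02, 0.05, 0],
    [0, 0, 0],
    [0, 0, 0],
    [0, 0, 0],
    [0, 0, 0],
    [0, 0, 0],
    [0, 0, 0],
    [0, 0, 0],
    [0, 0, 0],
    [0, 0, 0],
    [0, 0, 0]
  ]
}}

```text
time: 24.6
tool_pos: [0.583, -0.244, 0.2226]
tcp_rot: [3.131, 0.244, 0.004]
wrist_force: [1.0, 0.2, 1.4]
width: 0.6
grip_force: 0.0
```

Call:
{"op": "apply_moves", "data": {
  "fingers": [0.6, 0.6, 0.6, 0.6, 0.6, 0.6, 0.6, 0.6, 0.6, 0.6, 0.6, 0.6],
  "travel": [
    [0, 0, 0],
    [0, 0, 0],
    [0, 0, 0],
    [0, 0, 0],
    [0, 0, 0],
    [0, 0, 0],
    [0, 0, 0],
    [0, 0, 0],
    [0, 0, 0],
    [0, 0, 0],
    [0, 0, 0],
    [0, 0, 0]
  ],
  "rotation": [
    [0, 0, -1],
    [0, 0, -1],
    [0, 0, -1],
    [0, 0, -1],
    [0, 0, -1],
    [0, 0, -1],
    [0, 0, -1],
    [0, 0, -1],
    [0, 0, -1],
    [0, 0, -1],
    [0, 0, -1],
    [0, 0, -1]
  ]
}}

```text
time: 25.8
tool_pos: [0.5815, -0.2402, 0.2196]
tcp_rot: [-2.381, -2.045, 0.001]
wrist_force: [-0.4, 0.0, -0.1]
width: 0.603
grip_force: 0.0
```

Call:
{"op": "apply_moves", "data": {
  "fingers": [0.6, 0.6, 0.6, 0.6, 0.6],
  "travel": [
    [0, 0, 0],
    [0, 0, 0],
    [0, 0, 0],
    [0, 0, 0],
    [0, 0, 0]
  ],
  "rotation": [
    [0, 0, -1],
    [0, 0, -1],
    [0, 0, -0.75],
    [0, 0, 0],
    [0, 0, 0]
  ]
}}

```text
time: 26.3
tool_pos: [0.5818, -0.2406, 0.2206]
tcp_rot: [-2.071, -2.36, -0.0]
wrist_force: [0.2, 0.1, -1.4]
width: 0.598
grip_force: 0.0
```

Run:
```python
from h import *
c=read_camera("wrist"); save(c,"w12")
for r in regions_of("wrist","lid"): print("lid",round(r["p"],2),r["bbox"],axis(c,r["mask"],.0655))
for r in tip_of("wrist","lid_handle"): print(round(r["p"],2),np.round(r["location"]),np.round(atz(c,r["location"],.1005),4))
# brass bar by colour: yellow pixels
hsv=cv2.cvtColor(c["image"],cv2.COLOR_RGB2HSV); m=cv2.inRange(hsv,(20,120,120),(35,255,255))
n,l,st,_=cv2.connectedComponentsWithStats(m)
for i in range(1,n):
    if st[i,4]>300: print("yellow",st[i],axis(c,l==i,.103))
print(np.round(read_state()["q"],2)); plan([.581,-.242,.0815],97.5)
```

```text
lid 0.7 [172.4, 73.2, 173.6, 209.7] (array([ 0.5224, -0.2492]), -82.4, 219.8, 159.8)
0.76 [324. 197.] [ 0.5816 -0.2408  0.1005]
yellow [320 144   8 104 783] (array([ 0.5815, -0.2411]), -82.4, 96.3, 6.5)
[-0.43  0.19  1.72  0.    1.24 -0.56]
t 26.45 pos [ 0.5822 -0.2411  0.2218] yaw 97.48 z [ 0.     0.001 -1.   ] w 0.596 f [0.4 0.3 0.9]
 travel units [-0.016 -0.028  2.807] rotz -0.004
 after turn [-0.015 -0.027  2.807] rotvec units [ 0.004 -0.004 -0.004]
```

View pics/w12.png

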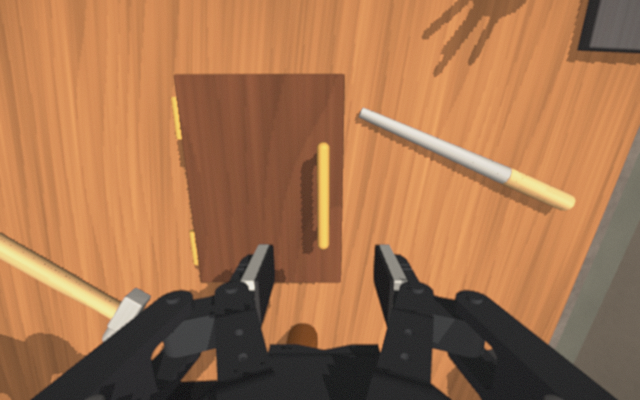

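Call:
{"op": "apply_moves", "data": {
  "fingers": [0.6, 0.6, 0.6, 0.6, 0.6, 0.6, 0, 0, 0, 0, 0],
  "travel": [
    [0, -0.015, 0.5],
    [0, 0, 0.8],
    [0, 0, 0.7],
    [0, 0, 0.5],
    [0, 0, 0.3],
    [0, 0, 0],
    [0, 0, 0],
    [0, 0, 0],
    [0, 0, 0],
    [0, 0, 0],
    [0, 0, 0]
  ],
  "rotation": [
    [0, 0, 0],
    [0, 0, 0],
    [0, 0, 0],
    [0, 0, 0],
    [0, 0, 0],
    [0, 0, 0],
    [0, 0, 0],
    [0, 0, 0],
    [0, 0, 0],
    [0, 0, 0],
    [0, 0, 0]
  ],
  "newtons": 60
}}

```text
time: 27.55
tool_pos: [0.5813, -0.2425, 0.0849]
tcp_rot: [2.07, 2.362, -0.001]
wrist_force: [-6.3, -0.6, 5.3]
width: 0.101
grip_force: 58.5
```

Call:
{"op": "apply_moves", "data": {
  "fingers": [0, 0, 0, 0, 0, 0, 0],
  "travel": [
    [0, -0.017, -0.073],
    [0, -0.034, -0.146],
    [0, -0.034, -0.146],
    [0, -0.034, -0.146],
    [0, -0.034, -0.146],
    [0, -0.034, -0.146],
    [0, 0, 0]
  ],
  "rotation": [
    [-0.25, 0, 0],
    [-0.5, 0, 0],
    [-0.5, 0, 0],
    [-0.5, 0, 0],
    [-0.5, 0, 0],
    [-0.5, 0, 0],
    [0, 0, 0]
  ]
}}

```text
time: 28.25
tool_pos: [0.5676, -0.2443, 0.123]
tcp_rot: [1.933, 2.201, 0.322]
wrist_force: [-0.1, -1.0, -1.8]
width: 0.102
grip_force: 59.6
```

```bash
cat >> h.py <<'E'
def lidang():
    s=read_state(); M=R.from_rotvec(s["tcp_rot"]).as_matrix(); H=np.array([.5223,-.2492])-.08*np.array([np.cos(.131),np.sin(.131)])
    G=s["tool_pos"]-.0165*M[:,2]; d=G[:2]-H; x=d@[np.cos(.131),np.sin(.131)]; z=G[2]-.0555
    print("t",s["time"],"tilt",np.round(np.degrees(np.arccos(-M[2,2])),2),"handle x,z",np.round([x,z],4),"r",round(np.hypot(x,z),4),"lid deg",round(np.degrees(np.arctan2(z,x))-17.82,2),"f",np.round(s["wrist_force"],1),"w",s["width"],s["grip_force"],"q",np.round(s["q"],2))
E
python3 -c "
from h import *
lidang()"
```

```text
t 28.25 tilt 16.77 handle x,z [0.1208 0.0833] r 0.1468 lid deg 16.76 f [-0.1 -1.  -1.8] w 0.10238017033900644 59.63124632835388 q [-0.55  0.11  2.03  0.26  0.79 -0.84]
```

Call:
{"op": "apply_moves", "data": {
  "fingers": [0, 0, 0, 0, 0],
  "travel": [
    [0, -0.034, -0.146],
    [0, -0.034, -0.146],
    [0, -0.034, -0.146],
    [0, -0.034, -0.146],
    [0, 0, 0]
  ],
  "rotation": [
    [-0.5, 0, 0],
    [-0.5, 0, 0],
    [-0.5, 0, 0],
    [-0.5, 0, 0],
    [0, 0, 0]
  ]
}}

```text
time: 28.75
tool_pos: [0.5514, -0.2464, 0.1473]
tcp_rot: [1.823, 2.075, 0.529]
wrist_force: [2.2, -1.4, -1.8]
width: 0.104
grip_force: 60.4
```

```bash
python3 -c "
from h import *
lidang()"
```

```text
t 28.75 tilt 28.69 handle x,z [0.1013 0.1063] r 0.1468 lid deg 28.54 f [ 2.2 -1.4 -1.8] w 0.10362201039630907 60.36395609378815 q [-0.66 -0.01  2.16  0.55  0.7  -1.17]
```

Joints have room; 16 degrees more.

Call:
{"op": "apply_moves", "data": {
  "fingers": [0, 0, 0, 0, 0, 0, 0, 0, 0],
  "travel": [
    [0, -0.034, -0.146],
    [0, -0.034, -0.146],
    [0, -0.034, -0.146],
    [0, -0.034, -0.146],
    [0, -0.034, -0.146],
    [0, -0.017, -0.073],
    [0, 0, 0],
    [0, 0, 0],
    [0, 0, 0]
  ],
  "rotation": [
    [-0.5, 0, 0],
    [-0.5, 0, 0],
    [-0.5, 0, 0],
    [-0.5, 0, 0],
    [-0.5, 0, 0],
    [-0.25, 0, 0],
    [0, 0, 0],
    [0, 0, 0],
    [0, 0, 0]
  ]
}}

```text
time: 29.65
tool_pos: [0.5219, -0.2502, 0.1743]
tcp_rot: [1.654, 1.889, 0.782]
wrist_force: [2.4, -2.4, 3.0]
width: 0.102
grip_force: 61.1
```

Run:
```python
from h import *
lidang()
c=read_camera("side"); 
cv2.imwrite("pics/end.png",cv2.resize(c["image"][100:380,180:480,::-1],None,fx=2,fy=2))
for k in ["lid_handle"]:
    for r in tip_of("side",k): print(r)
```

```text
t 29.65 tilt 45.08 handle x,z [0.0678 0.1304] r 0.147 lid deg 44.71 f [ 2.4 -2.4  3. ] w 0.10237956366634843 61.058417558670044 q [-0.86 -0.11  2.33  1.06  0.74 -1.74]
{'location': [391.4, 162.5], 'p': 0.56}
```

View pics/end.png

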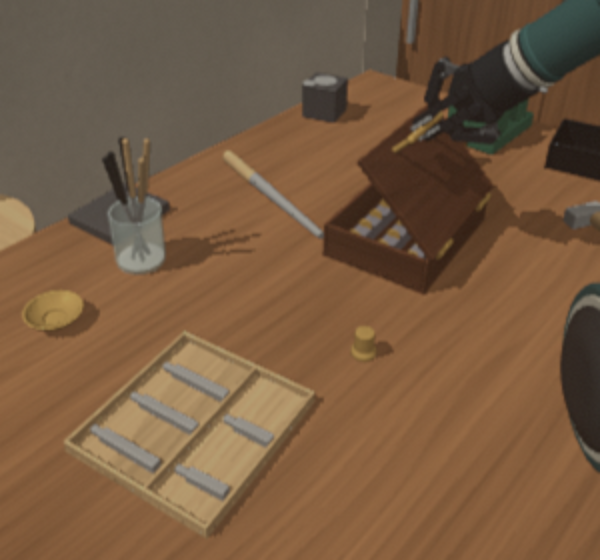

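The lid stands half open in the gripper, at about 45°. All five punches lie in their rows: the long ones in the far row, the short ones in the near row. The bystanders have not moved.

```bash
python3 -c "
from workcell import *
print(finish_job())"
```

```text
the job is handed in; nothing more can be done
None
```

The three punches are sorted flat into their matching rows, the gripper is holding the case's lid at about 45°, and the job is handed in; I don't have the verdict.

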